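# Draw the tuning rods from the cavity filter and pack them in the rod case

## Robot

A 6-joint arm with a two-finger parallel gripper is mounted at the origin on the work surface. World frame = base frame: x ahead of the robot, y to its left, z up, the work surface at z = 0. Lengths are in m, angles in rad, forces in N, time in s.
With the tool pointing down it reaches from about 0.35 to 0.975 m from the base axis. Payload 4.9 kg.
Tool frame: the origin (TCP) lies at the very end of the fingers, on their centre line; the grasp point (between the pads) lies 19 mm behind it (ctrl.grip_point_offset is the distance from the TCP to the grasp point, in m); z points along the fingers, y is the line along which they close (so a half turn about z gives the same grasp; the last joint's range is limited). The gripper opens to 85 mm and grips with 20 to 120 N. Pads are 22 mm wide; open, the fingers measure 114 mm over their backs; the gripper's body (76 mm by 85 mm) begins 54 mm behind the grasp point. The pads swing forward as they close: fully open they stand 13 mm farther back than shut.
Start: joints at [-1.43, 0.053, 1.613, -0, 1.476, -0.119], TCP at [0.161, -0.604, 0.231] pointing down, gripper open.
Joint ranges: [-3.01, 3.01], [-1.01, 2.22], [0.06, 2.58], [-1.02, 4.17], [0.09, 2.62], [-3.14, 3.14]. Speed limits (rad/s): [2.57, 2.57, 3.14, 3.14, 3.14, 3.14].

## Interface

Orientations are given as a rotation vector (axis times angle).
In Python, from station import ctrl gives the robot as it stands.
- The arm moves only by the tool send_rows, never from a script. Its argument "rows" is a list of rows, each a list of 3 entries, a list of its own where there are three numbers: the finger opening in cm, from 0 to 8.54, then the shift along the tool's x, y, z in cm, then the turn about the tool's z in degrees. A call has 1 to 10 rows; each row shifts and turns the commanded pose from where the row before left it, along the tool's axes as they then stand; what a row does not reach is not made up. A row lasts 1/8 s, in which the tool goes at most 62.5 mm and 10.7 degrees, less where a joint would pass 70% of its speed; a pose out of reach is approached as far as the arm can. A call with a gripper value outside its range is refused whole. The fingers move at their own pace and stop on an object; "newtons" is the grip in N (left out, the last holds). Time passes only in rows, so rows that do not move let the fingers close. It gives the time, the measured TCP pose, the force, the opening and the grip force at its end, in the units of the state.
- ctrl.get_obs(): the state, without advancing time (a new reading comes with each control period).
- ctrl.get_image(name): name is "scene" or "top" or "wrist"; returns a dict with "frame" (480x640x3 uint8, red, green, blue), "range_z" (480x640 float32, m along the optical axis (not along the pixel's ray), 0 where there is no reading), "fx", "fy", "cx", "cy" (pixels), "cam_to_world" (4x4, takes a point from camera to world coordinates). Camera axes: x right, y down, z forward; pixel columns grow to the right and rows downward; lengths in m; the calibration is good to about 2 mm. A picture is of the moment at which its call begins.
- ctrl.finish_job(): hands the job in; it is judged then, once.
The state is a dict: "t": time; "q": joint angles; "dq": joint speeds; "effort": joint torques, N m; "tool_pos": TCP position; "tool_rot": TCP orientation; "contact_force": force on the tool from outside, world axes, zero at the start; "wrist_torque": the same for the moment, N m; "opening": finger opening in m; "grip_force": force on a finger pad.
Only numpy, scipy, OpenCV 4.12 (cv2) and the standard library are available. Lean on these libraries where they do the work, as an engineer would, in place of code of your own. Each camera call takes 0.05 s, during which the arm holds its last target. There are 200 camera calls.

## Task

Pack up this cavity filter's tuning rods: slide the rod case's cover right back, draw every red-handled rod still in the filter straight out of its sleeve without wrenching it, and lay these rods and the one lying loose on the bench down inside the case. When all are in, slide the cover fully shut; do not disturb the meter, the handset or the tape.

Things in the scene. Friction and masses are not known exactly. Their poses are not given: they have to be found in the camera images.
- filter: aluminium cavity filter, fixed to the bench: a block 110 deep (its x) x 270 wide (its y) x 72 high. Origin on the bench below the middle of its front face; its x axis points into the block, away from the robot side. Four horizontal sleeves (bores) in its front face, 66 apart, axes 45 above the bench, each 13.6 wide and 80 deep; some hold a tuning rod. The sides carry two small brass connectors that stick out 14; the brass collars stand 4 proud of the front face. Sizes in mm.
- case: grey plastic rod case, fixed to the bench: an open box 150 (x) x 240 (y) x 40 high, walls and floor 5 thick, under a blue sliding cover. Origin on the bench, 60 beyond (+x of its own frame) the middle of the box; its x axis is the way the cover opens, away from the robot side. Sizes in mm.
- case_in (a point): middle of the case's inner floor (5 above the bench); same axes as the case; inside measures 140 (x) x 230 (y) x 35 deep (mm)
- cover (a joint): blue sliding cover of the case, 5 thick, top at 46 above the bench: 0 = fully shut, 0.14 m = fully open (slid along the case's +x, then clear of nearly the whole box). Friction about 1.5 N, stays where it is left. It moves only along its grooves. Sizes in mm unless marked.
- cover_grip (a point): centre of the black grip rib on the cover; the rib is 14 thick (along x), 70 long (along y), 22 high, its top 68 above the bench; with the cover shut it lies 50 on the -x side of the middle of the box. Moves with the cover, same axes as the case. (mm)
- sleeve0 (a point): centre of the mouth of sleeve 0 in the filter's front face (at the -y end of the filter), 45 above the bench; x axis into the sleeve (mm)
- sleeve1 (a point): centre of the mouth of sleeve 1 in the filter's front face (second from the -y end of the filter), 45 above the bench; x axis into the sleeve (mm)
- sleeve2 (a point): centre of the mouth of sleeve 2 in the filter's front face (second from the +y end of the filter), 45 above the bench; x axis into the sleeve (mm)
- sleeve3 (a point): centre of the mouth of sleeve 3 in the filter's front face (at the +y end of the filter), 45 above the bench; x axis into the sleeve (mm)
- rod_a: tuning rod, about 75 g: red square handle 18 x 18 x 40 long with a thin black band, then a round brass shaft 12 thick and 65 long, on one axis. Origin at the handle's centre; x axis along the shaft towards its tip, which lies 85 from the origin. If present it starts in sleeve 0, a close sliding fit (about 0.8 of play each way), lying level to within 2 degrees, its handle standing 4 to 17 clear of the filter's front face and its tip 48 to 61 inside. May be absent. Sizes in mm.
- rod_b: tuning rod, about 75 g: red square handle 18 x 18 x 40 long with a thin black band, then a round brass shaft 12 thick and 65 long, on one axis. Origin at the handle's centre; x axis along the shaft towards its tip, which lies 85 from the origin. If present it starts in sleeve 1, a close sliding fit (about 0.8 of play each way), lying level to within 2 degrees, its handle standing 4 to 17 clear of the filter's front face and its tip 48 to 61 inside. May be absent. Sizes in mm.
- rod_c: tuning rod, about 75 g: red square handle 18 x 18 x 40 long with a thin black band, then a round brass shaft 12 thick and 65 long, on one axis. Origin at the handle's centre; x axis along the shaft towards its tip, which lies 85 from the origin. If present it starts in sleeve 2, a close sliding fit (about 0.8 of play each way), lying level to within 2 degrees, its handle standing 4 to 17 clear of the filter's front face and its tip 48 to 61 inside. May be absent. Sizes in mm.
- rod_d: tuning rod, about 75 g: red square handle 18 x 18 x 40 long with a thin black band, then a round brass shaft 12 thick and 65 long, on one axis. Origin at the handle's centre; x axis along the shaft towards its tip, which lies 85 from the origin. If present it starts in sleeve 3, a close sliding fit (about 0.8 of play each way), lying level to within 2 degrees, its handle standing 4 to 17 clear of the filter's front face and its tip 48 to 61 inside. May be absent. Sizes in mm.
- rod_loose: tuning rod, about 75 g: red square handle 18 x 18 x 40 long with a thin black band, then a round brass shaft 12 thick and 65 long, on one axis. Origin at the handle's centre; x axis along the shaft towards its tip, which lies 85 from the origin. It starts lying loose on the bench between the filter and the case, nearer the robot. Always present. Sizes in mm.
- rod_a_tip (a point): tip end of the shaft of rod_a (mm)
- rod_b_tip (a point): tip end of the shaft of rod_b (mm)
- rod_c_tip (a point): tip end of the shaft of rod_c (mm)
- rod_d_tip (a point): tip end of the shaft of rod_d (mm)
- rod_loose_tip (a point): tip end of the shaft of rod_loose (mm)
- meter: bystander: yellow multimeter 140 x 75 x 34 lying flat, origin under its middle; leave alone. Sizes in mm.
- handset: bystander: black handheld radio standing up, 36 x 58 x 115 plus a stub aerial to 185, origin under its middle; leave alone. Sizes in mm.
- tape: bystander: black tape roll, 68 across, 19 high, lying flat, origin under its middle; leave alone. Sizes in mm.

How it is judged:
By the outcome, as a careful person would: the job done as asked, in the order asked, and still so for the second after the job is handed in, with the robot touching nothing.
Of rod_a, rod_b, rod_c, rod_d only 3 to 4 are there at a start; the rules pass over those that are not, and their reading is None.
At some moment in a run one of rod_loose may be knocked a few centimetres aside while the robot is not near it.
Once in a run the grip may slacken for a moment while it holds something.
It also fails if it takes over 210 s, if anything falls off the work surface, if the arm or the gripper's body presses on something with over 40 N, if the wrist force passes 120 N, or if a joint passes its speed limit or range.

## Working session

There is one attempt and no reset: what is moved stays moved. The work goes in short steps, Python scripts to look and compute and a tool call to move; the robot and the scene stay as the last step left them, time stands still between calls to the robot, and variables do not carry over. Pictures are saved under pics/ and viewed, at most 14 in all, crops included, and the job is handed in when it is done.

Besides the shell and the picture viewer there is one more tool, called after ">>>" in YAML: its name, and indented under it one key for each argument. send_rows: Moves the arm, as the interface text tells. Its arguments: {"type":"object","properties":{"rows":{"type":"array","items":{"type":"array"}},"newtons":{"type":"number"}},"required":["rows"]}

```bash
ls; mkdir -p pics; cat > h.py <<'E'
from station import ctrl
import numpy as np, cv2
from scipy.spatial.transform import Rotation as R
def snap(n,f=None):
    im=ctrl.get_image(n)
    if f: cv2.imwrite('pics/'+f,cv2.cvtColor(im['frame'],cv2.COLOR_RGB2BGR))
    return im
def pts(im):
    v,u=np.mgrid[0:480,0:640]; z=im['range_z']
    P=np.stack([(u-im['cx'])/im['fx']*z,(v-im['cy'])/im['fy']*z,z],-1)
    T=im['cam_to_world']; return P@T[:3,:3].T+T[:3,3]
def ray(im,u,v,h):
    T=im['cam_to_world']; d=T[:3,:3]@np.array([(u-im['cx'])/im['fx'],(v-im['cy'])/im['fy'],1]); o=T[:3,3]
    return o+d*(h-o[2])/d[2]
def mask(im,c):
    q=cv2.cvtColor(im['frame'],cv2.COLOR_RGB2HSV).astype(int); H,S,V=q[...,0],q[...,1],q[...,2]
    if c=='red': return ((H<8)|(H>172))&(S>130)&(V>60)
    if c=='blue': return (H>95)&(H<130)&(S>100)&(V>40)
def blobs(m,a=30):
    n,l,s,c=cv2.connectedComponentsWithStats(m.astype(np.uint8))
    return [(l==i) for i in range(1,n) if s[i,4]>=a]
E
python3 - <<'E'
from h import *
np.set_printoptions(precision=4,suppress=True)
for n in ['top','scene']:
    im=snap(n,n+'0.png'); P=pts(im)
    print(n,im['fx'],im['cam_to_world'])
    for c in ['red','blue']:
        for b in blobs(mask(im,c)):
            p=P[b]; p=p[np.isfinite(p).all(1)]
            v,u=np.nonzero(b); r=cv2.minAreaRect(p[:,:2].astype(np.float32)*1000)
            print(c,b.sum(),u.mean().round(),v.mean().round(),np.median(p,0),r)
o=ctrl.get_obs(); print(o, R.from_rotvec(o['tool_rot']).as_matrix())
E
```

```text
pics
top 593.2771938415043 [[-0.0201 -0.985   0.1717  0.2881]
 [-0.9998  0.0214  0.0055  0.0126]
 [-0.0091 -0.1715 -0.9851  1.3873]
 [ 0.      0.      0.      1.    ]]
red 112 205.0 226.0 [0.5639 0.325  0.0539] ((563.09423828125, 324.4121398925781), (39.12762451171875, 15.579756736755371), 3.0621657371520996)
red 115 234.0 226.0 [0.5641 0.2586 0.0539] ((562.859619140625, 259.4231872558594), (17.60649299621582, 38.94490051269531), 87.61093139648438)
red 82 262.0 223.0 [0.5681 0.194  0.0547] ((567.5537719726562, 193.52093505859375), (26.635770797729492, 14.819535255432129), 1.3918204307556152)
red 77 291.0 228.0 [0.5555 0.1275 0.0529] ((555.5999755859375, 127.4029769897461), (13.960972785949707, 28.971086502075195), 88.94659423828125)
red 71 357.0 271.0 [ 0.4574 -0.0226  0.0195] ((379.036865234375, -10.328788757324219), (14.810755729675293, 186.87258911132812), 80.39899444580078)
red 2328 63.0 437.0 [0.1036 0.6278 0.0453] ((160.1782989501953, 359.3553466796875), (107.30611419677734, 731.4806518554688), 11.908099174499512)
blue 5962 439.0 235.0 [ 0.5341 -0.2125  0.0467] ((434.8380737304
[... 2867 characters left out ...]

blue 6288 257.0 329.0 [ 0.5434 -0.2279  0.0451] ((738.453125, -322.4500732421875), (259.07403564453125, 682.071533203125), 61.36798095703125)
{'t': 0.1, 'q': array([-1.43  ,  0.0533,  1.6142,  0.    ,  1.476 , -0.119 ]), 'dq': array([ 0.0008, -0.0023, -0.0038, -0.002 , -0.0027,  0.0001]), 'effort': array([  0.0007, -39.4905, -37.136 ,  -0.0001,   0.004 ,  -0.    ]), 'tool_pos': array([ 0.1605, -0.6034,  0.2302]), 'tool_rot': array([-3.1132, -0.4066, -0.    ]), 'contact_force': array([ 0.3387, -0.4407, -0.353 ]), 'wrist_torque': array([0.0228, 0.0464, 0.0236]), 'grip_force': 0.0, 'opening': 0.08536718461162968} [[ 0.9665  0.2568 -0.0002]
 [ 0.2568 -0.9665  0.0019]
 [ 0.0003 -0.0019 -1.    ]]
```

View pics/top0.png

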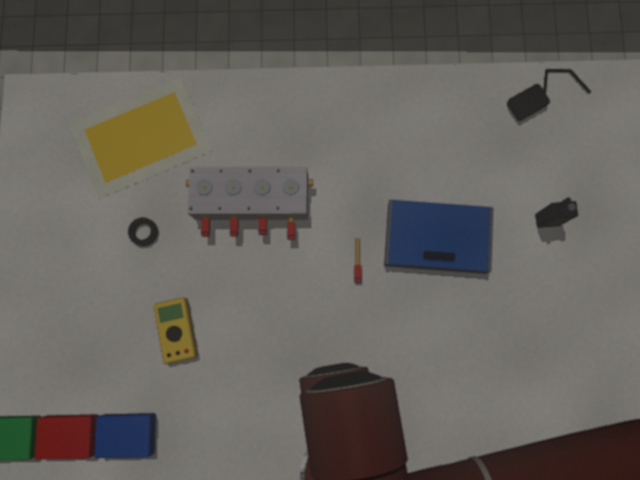

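View pics/scene0.png

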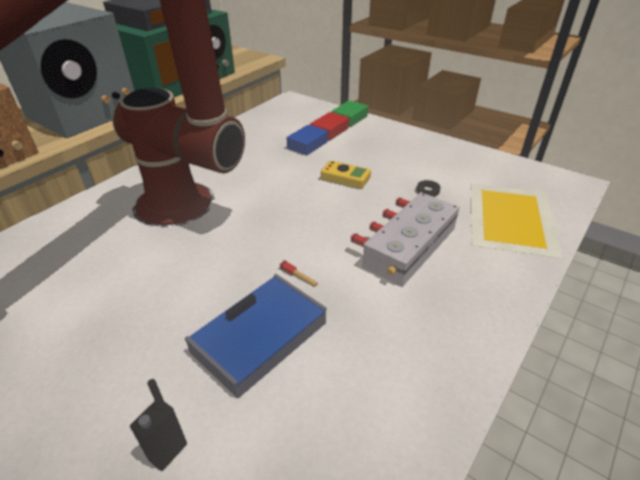

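Top view: four rods are in place at (205..291, 226). The loose rod is at (357, 260), the case at (440, 236) with its rib at (439, 256), and the handset, meter and tape are well off to the sides.

```bash
cat >> h.py <<'E'
np.set_printoptions(precision=4,suppress=True)
def rect(p):  # xy points (m) -> centre, sides, angle of long side
    r=cv2.minAreaRect((np.asarray(p)[:,:2]*1000).astype(np.float32)); b=cv2.boxPoints(r); e=[b[1]-b[0],b[2]-b[1]]
    e=max(e,key=np.linalg.norm); return np.array(r[0])/1000,sorted(r[1]),np.degrees(np.arctan2(e[1],e[0]))
E
cat > m1.py <<'E'
from h import *
im=snap('top'); P=pts(im); hsv=cv2.cvtColor(im['frame'],cv2.COLOR_RGB2HSV)
b=mask(im,'blue')&(P[...,0]>0.4)&(P[...,1]<-0.05)
v,u=np.nonzero(b); q=np.array([ray(im,a,c,.046) for a,c in zip(u,v)]); print('cover',rect(q))
box=np.zeros_like(b,np.uint8); box[200:270,385:495]=1
d=(P[...,2]>0.058)&(box>0); print('rib',d.sum(),rect(P[d]), np.median(P[d],0))
f=(P[...,2]>0.066)&(P[...,0]>.45)&(P[...,1]>0.05)&(P[...,2]<.09); print('filter',rect(P[f]))
m=mask(im,'red')
for bl in blobs(m):
    v,u=np.nonzero(bl); h=.054 if u.mean()<320 else .018
    q=np.array([ray(im,a,c,h) for a,c in zip(u,v)])
    if q[:,0].mean()>.4: print('red',q.mean(0),rect(q))
H=hsv.astype(int); br=(H[...,0]>8)&(H[...,0]<30)&(H[...,1]>80)
br[:, :325]=0; br[:,385:]=0; br[:230]=0; br[300:]=0
v,u=np.nonzero(br); q=np.array([ray(im,a,c,.012) for a,c in zip(u,v)]); print('shaft',len(q),q.mean(0),rect(q))
E
python3 m1.py
```

```text
cover (array([ 0.5329, -0.2123]), [147.88511657714844, 223.98214721679688], np.float32(84.43578))
rib 245 (array([ 0.4314, -0.0825]), [117.54561614990234, 323.1792297363281], np.float32(-53.54532)) [ 0.4836 -0.2017  0.0687]
filter (array([0.6445, 0.2249]), [112.96939086914062, 270.3321838378906], np.float32(88.65736))
red [0.5678 0.1937 0.054 ] (array([0.5684, 0.1937]), [13.813457489013672, 28.138425827026367], np.float32(0.15727721))
red [0.5639 0.325  0.054 ] (array([0.5632, 0.3248]), [13.8275728225708, 40.2025146484375], np.float32(1.0041323))
red [0.5637 0.2591 0.054 ] (array([0.563 , 0.2592]), [16.10343360900879, 37.83610534667969], np.float32(0.522541))
red [0.5552 0.1283 0.054 ] (array([0.5554, 0.1283]), [11.486161231994629, 28.175519943237305], np.float32(-0.40667236))
red [ 0.4572 -0.0236  0.018 ] (array([ 0.4574, -0.0236]), [11.621925354003906, 28.074522018432617], np.float32(-1.4341228))
shaft 105 [ 0.5045 -0.0249  0.012 ] (array([ 0.5054, -0.025 ]), [7.061282634735107, 61.76434326171875], np.float32(-1.4506607))
```

```bash
cat >> h.py <<'E'
def go(x,y,z,yaw=None):
    """shift (tool axes, cm) and turn (deg) to bring TCP to x,y,z with tool y at yaw deg (mod 180)"""
    o=ctrl.get_obs(); M=R.from_rotvec(o['tool_rot']).as_matrix()
    s=M.T@(np.array([x,y,z])-o['tool_pos'])*100; cur=np.degrees(np.arctan2(M[1,1],M[0,1]))
    t=0 if yaw is None else -((yaw-cur+90)%180-90)
    print('shift',s.round(2),'turn',round(t,1),'cur',cur.round(1),'q6',o['q'][5].round(2))
E
python3 -c "
from h import *
go(.45,-.205,.25,-4.5)"
```

```text
shift [ 38.22 -31.08  -1.91] turn -70.6 cur -75.1 q6 -0.12
```

>>> send_rows:
  rows:
    - [8.5, [4.8, -3.9, -0.24], 0]
    - [8.5, [4.8, -3.9, -0.24], 0]
    - [8.5, [4.8, -3.9, -0.24], 0]
    - [8.5, [4.8, -3.9, -0.24], 0]
    - [8.5, [4.8, -3.9, -0.24], 0]
    - [8.5, [4.8, -3.9, -0.24], 0]
    - [8.5, [4.8, -3.9, -0.24], 0]
    - [8.5, [4.6, -3.8, -0.2], 0]

```text
t: 1.15
tool_pos: [0.4506, -0.2034, 0.2501]
tool_rot: [3.115, 0.407, 0.001]
contact_force: [-0.0, -0.3, 1.2]
opening: 0.0851
grip_force: 0.0
```

>>> send_rows:
  rows:
    - [8.5, [0, 0, 0], -10]
    - [4, [0, 0, 0], -10]
    - [4, [0, 0, 0], -10]
    - [4, [0, 0, 0], -10]
    - [4, [0, 0, 0], -10]
    - [4, [0, 0, 0], -10]
    - [4, [0, 0, 0], -10.6]
    - [4, [0, 0, 0], 0]

```text
t: 2.15
tool_pos: [0.4497, -0.2052, 0.2498]
tool_rot: [-2.309, -2.129, 0.0]
contact_force: [-0.5, -0.2, 0.7]
opening: 0.0398
grip_force: 0.0
```

```bash
python3 -c "
from h import *
im=snap('wrist','w1.png'); print(im['fx'],im['cam_to_world']); go(.45,-.205,.25,-4.5)"
```

```text
392.92412032736144 [[ 0.9967 -0.0778 -0.0218  0.4551]
 [-0.0808 -0.96   -0.2681 -0.1365]
 [-0.0001  0.269  -0.9631  0.3922]
 [ 0.      0.      0.      1.    ]]
shift [ 0.02  0.03 -0.02] turn -0.2 cur -4.7 q6 -0.5
```

View pics/w1.png

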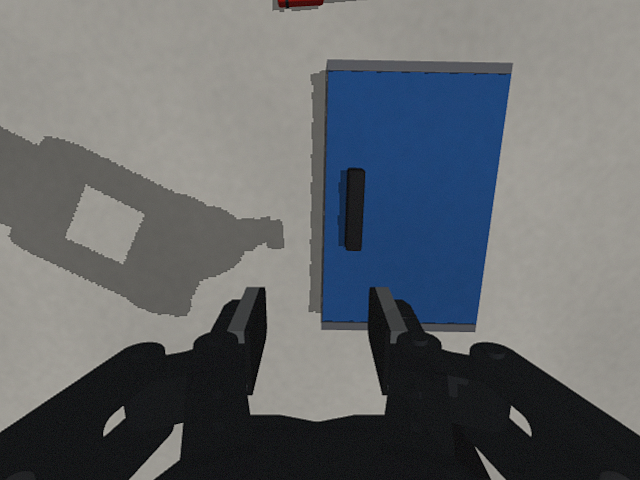

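Wrist view: cover fully visible, x 322–512, y 72–325; rib at about (355, 209); the loose rod's handle sits at the top edge (298, 2).

```bash
cat > m2.py <<'E'
from h import *
im=snap('wrist'); g=im['frame'].max(2); b=mask(im,'blue'); b=max(blobs(b),key=lambda x:x.sum())
hull=cv2.convexHull(np.argwhere(b)[:,::-1].astype(np.int32)); ap=cv2.approxPolyDP(hull,6,True)[:,0]
C=np.array([ray(im,u,v,.046)[:2] for u,v in ap]); print(ap.tolist(),C)
rm=np.zeros_like(g); rm[140:270,337:375]=1
r=(g<40)&(rm>0); r=max(blobs(r),key=lambda x:x.sum()); P=pts(im)
t=r&(P[...,2]>.062); print('rib top',t.sum(),rect(P[t]),'z',np.median(P[t][:,2])); 
v,u=np.nonzero(t); q=np.array([ray(im,a,c,.068) for a,c in zip(u,v)]); print(rect(q)); print(rect(np.array([ray(im,a,c,.046) for c,a in np.argwhere(b)])))
E
python3 m2.py
```

```text
[[510, 73], [475, 323], [322, 321], [328, 71]] [[ 0.6164 -0.1062]
 [ 0.5937 -0.3314]
 [ 0.4454 -0.3171]
 [ 0.4679 -0.0925]]
rib top 1365 (array([ 0.4783, -0.1872]), [29.374509811401367, 107.42642974853516], np.float32(-80.81015)) z 0.0675312990234167
(array([ 0.4809, -0.2058]), [14.128159523010254, 69.4682846069336], np.float32(84.28864))
(array([ 0.531 , -0.2118]), [149.99400329589844, 226.97999572753906], np.float32(84.341606))
```

```bash
python3 -c "
from h import *
go(.481,-.206,.051,-5.7)"
```

```text
shift [ 0.18  3.13 19.89] turn 1.0 cur -4.7 q6 -0.5
```

>>> send_rows:
  rows:
    - [4, [0.2, 3.1, 0], 1]
    - [4, [0, 0, 5], 0]
    - [4, [0, 0, 5], 0]
    - [4, [0, 0, 5], 0]
    - [4, [0, 0, 3], 0]
    - [4, [0, 0, 1.9], 0]
    - [0, [0, 0, 0], 0]
    - [0, [0, 0, 0], 0]
    - [0, [0, 0, 0], 0]
  newtons: 40

```text
t: 3.38
tool_pos: [0.4815, -0.206, 0.0519]
tool_rot: [2.325, 2.11, 0.001]
contact_force: [1.3, -0.7, -4.1]
opening: 0.0128
grip_force: 43.5
```

>>> send_rows:
  rows:
    - [0, [0, 1, 0], 0]
    - [0, [0, 2.5, 0], 0]
    - [0, [0, 2.5, 0], 0]
    - [0, [0, 2.5, 0], 0]
    - [0, [0, 2.5, 0], 0]
    - [0, [0, 1.5, 0], 0]
    - [0, [0, 0.8, 0], 0]
    - [0, [0, 0.4, 0], 0]
    - [0, [0, 0.2, 0], 0]
    - [0, [0, 0, 0], 0]

```text
t: 4.62
tool_pos: [0.6197, -0.2197, 0.0519]
tool_rot: [2.324, 2.11, 0.001]
contact_force: [-1.0, -3.9, 2.8]
opening: 0.0127
grip_force: 44.4
```

>>> send_rows:
  rows:
    - [0, [0, 0.15, 0], 0]
    - [0, [0, 0, 0], 0]

```text
t: 4.88
tool_pos: [0.6198, -0.2197, 0.0518]
tool_rot: [-2.325, -2.111, 0.003]
contact_force: [-5.9, -3.2, 7.2]
opening: 0.0131
grip_force: 45.0
```

>>> send_rows:
  rows:
    - [4, [0, -0.1, 0], 0]
    - [4, [0, 0, 0], 0]
    - [4, [0, 0, -5], 0]
    - [4, [0, 0, -5], 0]
    - [4, [0, 0, -5], 0]
    - [4, [0, 0, -5], 0]

```text
t: 5.62
tool_pos: [0.6197, -0.2185, 0.2523]
tool_rot: [-2.325, -2.112, -0.001]
contact_force: [0.8, 0.3, 1.0]
opening: 0.0398
grip_force: 0.0
```

```bash
python3 -c "
from h import *
go(.40,-.024,.25,-91.4)"
```

```text
shift [ 17.26 -23.73   0.24] turn 85.9 cur -5.5 q6 -0.36
```

>>> send_rows:
  rows:
    - [4, [3.5, -4.8, 0], 0]
    - [4, [3.5, -4.8, 0], 0]
    - [4, [3.5, -4.8, 0], 0]
    - [4, [3.5, -4.8, 0], 0]
    - [4, [3.3, -4.6, 0], 0]

```text
t: 6.25
tool_pos: [0.398, -0.0225, 0.2507]
tool_rot: [-2.325, -2.112, -0.001]
contact_force: [0.5, 0.8, 1.8]
opening: 0.0398
grip_force: 0.0
```

>>> send_rows:
  rows:
    - [4, [0, 0, 0], 10]
    - [4, [0, 0, 0], 10]
    - [4, [0, 0, 0], 10]
    - [4, [0, 0, 0], 10]
    - [4, [0, 0, 0], 10]
    - [4, [0, 0, 0], 10]
    - [4, [0, 0, 0], 10]
    - [4, [0, 0, 0], 10]
    - [4, [0, 0, 0], 6]
    - [4, [0, 0, 0], 0]

```text
t: 7.5
tool_pos: [0.3994, -0.0237, 0.2508]
tool_rot: [-3.141, 0.039, 0.0]
contact_force: [-0.3, -0.0, 0.2]
opening: 0.0402
grip_force: 0.0
```

```bash
cat > m3.py <<'E'
from h import *
import sys
im=snap('wrist',sys.argv[1]); P=pts(im)
for b in blobs(mask(im,'red'),80):
    # top face only: points near the top height
    z=np.percentile(P[b][:,2],90); t=b&(P[...,2]>z-.004)
    v,u=np.nonzero(t); q=np.array([ray(im,a,c,z) for a,c in zip(u,v)]); print('red',b.sum(),(u.mean().round(),v.mean().round()),'z',z.round(4),rect(q))
H=cv2.cvtColor(im['frame'],cv2.COLOR_RGB2HSV).astype(int); br=(H[...,0]>8)&(H[...,0]<30)&(H[...,1]>80)
for b in blobs(br,80):
    z=np.percentile(P[b][:,2],90); v,u=np.nonzero(b); q=np.array([ray(im,a,c,z) for a,c in zip(u,v)]); print('brass',b.sum(),(u.mean().round(),v.mean().round()),z.round(4),rect(q))
print(ctrl.get_obs()['t'])
E
python3 m3.py w2.png
```

```text
red 592 (np.float64(33.0), np.float64(12.0)) z 0.0541 (array([0.5587, 0.1931]), [17.297019958496094, 17.789161682128906], np.float32(88.572655))
red 938 (np.float64(119.0), np.float64(20.0)) z 0.0529 (array([0.5517, 0.1276]), [17.583402633666992, 28.90265464782715], np.float32(-0.7727234))
red 200 (np.float64(37.0), np.float64(34.0)) z 0.0539 (array([0.5437, 0.1934]), [5.686993598937988, 17.622983932495117], np.float32(88.57507))
red 190 (np.float64(124.0), np.float64(49.0)) z 0.0522 (array([0.5313, 0.1279]), [6.552865505218506, 17.194345474243164], np.float32(88.57697))
red 641 (np.float64(316.0), np.float64(143.0)) z 0.0195 (array([ 0.4543, -0.0232]), [16.82352638244629, 29.687820434570312], np.float32(-1.4003383))
red 123 (np.float64(316.0), np.float64(165.0)) z 0.0203 (array([ 0.434 , -0.0227]), [5.551571846008301, 16.881261825561523], np.float32(88.60155))
brass 944 (np.float64(316.0), np.float64(88.0)) 0.0141 (array([ 0.5019, -0.0244]), [11.12817668914795, 63.7018928527832], np.float32(-1.4067147))
7.55
```

View pics/w2.png

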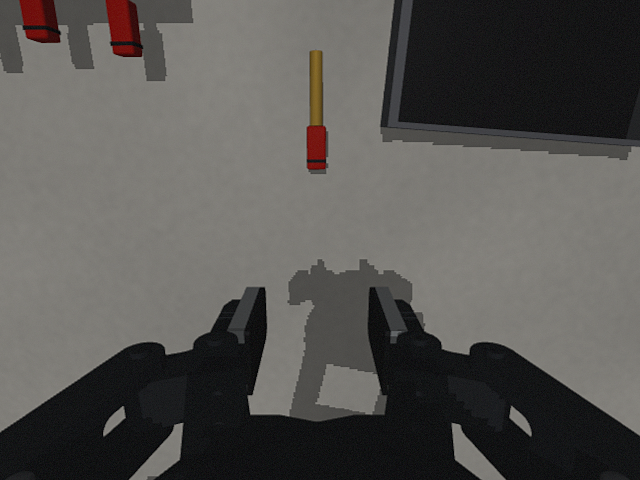

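Rod case is open and black inside; the loose rod lies at (316, 60–170), pointing straight up in the image, unmoved. Grasping it.

```bash
python3 -c "
from h import *
go(.450,-.0231,.004,-91.4)"
```

```text
shift [ 5.06 -0.18 24.68] turn 0.0 cur -91.4 q6 1.35
```

>>> send_rows:
  rows:
    - [4, [5, -0.2, 0], 0]
    - [4, [0, 0, 5.5], 0]
    - [4, [0, 0, 5.5], 0]
    - [4, [0, 0, 5.5], 0]
    - [4, [0, 0, 5], 0]
    - [4, [0, 0, 3.1], 0]
    - [4, [0, 0, 0], 0]
    - [0, [0, 0, 0], 0]
    - [0, [0, 0, 0], 0]
    - [0, [0, 0, 0], 0]
  newtons: 40

```text
t: 8.8
tool_pos: [0.4512, -0.0237, 0.007]
tool_rot: [3.141, -0.041, 0.006]
contact_force: [1.0, 0.1, 3.6]
opening: 0.0167
grip_force: 42.0
```

>>> send_rows:
  rows:
    - [0, [0, 0, -3], 0]
    - [0, [0, 0, -5], 0]
    - [0, [0, 0, -4], 0]
    - [0, [0, 0, 0], 4.3]

```text
t: 9.3
tool_pos: [0.4525, -0.024, 0.1303]
tool_rot: [3.136, -0.162, 0.015]
contact_force: [0.4, -0.1, -1.2]
opening: 0.0168
grip_force: 41.5
```

```bash
cat >> h.py <<'E'
def slot(y,z,x=-.032):
    a=np.radians(-5.7); c,s=np.cos(a),np.sin(a)
    p=np.array([.531,-.212])+np.array([[c,-s],[s,c]])@[x,y]; print(p); go(*p,z,-95.7)
E
python3 -c "
from h import *
slot(-.08,.013); o=ctrl.get_obs(); print(o['tool_pos'],o['opening'],o['grip_force'])"
```

```text
[ 0.4912 -0.2884]
shift [ 6.46 25.89 11.82] turn -0.2 cur -95.9 q6 1.46
[ 0.4525 -0.024   0.1303] 0.016812761401043645 41.532209515571594
```

>>> send_rows:
  rows:
    - [0, [1.5, 5.2, 0], 0]
    - [0, [1.5, 5.2, 0], 0]
    - [0, [1.5, 5.2, 0], 0]
    - [0, [1.0, 5.2, 0], 0]
    - [0, [1.0, 5.1, 0], 0]
    - [0, [0, 0, 0], 0]

```text
t: 10.05
tool_pos: [0.488, -0.2909, 0.1258]
tool_rot: [3.136, -0.166, 0.001]
contact_force: [0.1, 0.8, -0.2]
opening: 0.0167
grip_force: 41.5
```

```bash
python3 -c "
from h import *
slot(-.08,.013); o=ctrl.get_obs(); print(o['tool_pos'],o['opening'],o['grip_force'])
snap('wrist','w3.png')"
```

```text
[ 0.4912 -0.2884]
shift [ 0.29 -0.29 11.28] turn -0.3 cur -96.0 q6 1.01
[ 0.488  -0.2909  0.1258] 0.0166735003821966 41.50719344615936
```

View pics/w3.png

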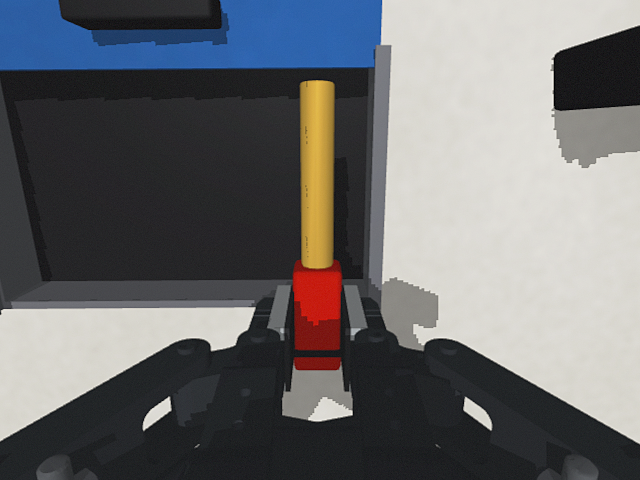

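Rod held level over the case; side wall at x≈380, front wall at y≈295. Lowering.

>>> send_rows:
  rows:
    - [0, [0.3, -0.3, 0], 0]
    - [0, [0, 0, 4], 0]
    - [0, [0, 0, 3.5], 0]
    - [0, [0, 0, 2], 0]
    - [0, [0, 0, 1], 0]
    - [0, [0, 0, 0.6], 0]
    - [0, [0, 0, 0], 0]

```text
t: 10.98
tool_pos: [0.4917, -0.2852, 0.0147]
tool_rot: [3.137, -0.159, 0.001]
contact_force: [0.6, 0.8, -0.0]
opening: 0.0168
grip_force: 41.5
```

>>> send_rows:
  rows:
    - [0, [0, 0.2, 0.2], 0]
    - [0, [0, 0, 0], 0]
    - [2.6, [0, 0, 0], 0]
    - [2.6, [0, 0, 0], 0]
    - [2.6, [0, 0, -1], 0]
    - [2.6, [0, 0, -4], 0]
    - [2.6, [0, 0, -5], 0]
    - [4, [0, 0, -5], 0]
    - [4, [0, 0, -5], 0]

```text
t: 12.1
tool_pos: [0.491, -0.2869, 0.2147]
tool_rot: [3.137, -0.159, 0.002]
contact_force: [0.6, -0.1, 0.3]
opening: 0.04
grip_force: 0.0
```

```bash
python3 -c "
from h import *
go(.47,.128,.25,-91.4); P=ctrl.get_obs(); print(P['tool_pos'])"
```

```text
shift [ -6.28 -41.06  -3.56] turn -4.4 cur -95.8 q6 1.01
[ 0.491  -0.2869  0.2147]
```

>>> send_rows:
  rows:
    - [4, [-1, -5.6, -0.4], 0]
    - [4, [-1, -5.6, -0.4], 0]
    - [4, [-1, -5.6, -0.4], 0]
    - [4, [-1, -5.6, -0.4], 0]
    - [4, [-1, -5.6, -0.4], 0]
    - [4, [-1, -5.6, -0.4], 0]
    - [4, [-1, -5.6, -0.4], 0]
    - [4, [-1, -5.6, -0.4], 0]
    - [4, [-1.3, -5.8, -0.4], 0]
    - [4, [0, 0, 0], -4.4]

```text
t: 13.35
tool_pos: [0.4489, 0.2294, 0.2495]
tool_rot: [-3.14, 0.026, -0.002]
contact_force: [0.0, 0.3, -0.1]
opening: 0.0403
grip_force: 0.0
```

>>> send_rows:
  rows:
    - [4, [0, 0, 0], 0]
    - [4, [0, 0, 0], 0]

```text
t: 13.6
tool_pos: [0.4499, 0.2254, 0.2484]
tool_rot: [-3.141, 0.042, -0.001]
contact_force: [0.1, -1.3, -0.2]
opening: 0.0402
grip_force: 0.0
```

```bash
python3 m3.py w4.png; python3 -c "
from h import *
go(.45,.226,.25,-91.4)"
```

```text
red 890 (np.float64(352.0), np.float64(65.0)) z 0.0539 (array([0.5651, 0.1949]), [16.77622413635254, 29.590618133544922], np.float32(-0.5323549))
red 901 (np.float64(270.0), np.float64(69.0)) z 0.0539 (array([0.5636, 0.2604]), [17.465608596801758, 30.248966217041016], np.float32(-1.528305))
red 887 (np.float64(188.0), np.float64(70.0)) z 0.054 (array([0.5649, 0.3258]), [17.386646270751953, 29.66719627380371], np.float32(-1.004476))
red 870 (np.float64(433.0), np.float64(79.0)) z 0.0527 (array([0.5524, 0.1299]), [17.42860221862793, 30.0927791595459], np.float32(-1.9129812))
red 178 (np.float64(352.0), np.float64(93.0)) z 0.0538 (array([0.5444, 0.1957]), [6.0811309814453125, 17.02564811706543], np.float32(88.47822))
red 171 (np.float64(191.0), np.float64(98.0)) z 0.0538 (array([0.5437, 0.3261]), [5.361776351928711, 17.207521438598633], np.float32(88.47805))
red 174 (np.float64(271.0), np.float64(97.0)) z 0.0539 (array([0.5427, 0.2606]), [5.351608753204346, 17.1251277923584], np.float32(88.47766))
red 170 (np.float64(431.0), np.float64(107.0)) z 0.0517 (array([0.5317, 0.1302]), [5.454083442687988, 17.306869506835938], np.float32(88.479095))
brass 406 (np.float64(188.0), np.float64(43.0)) 0.0588 (array([0.5833, 0.3224]), [9.144489288330078, 28.511829376220703], np.float32(88.47033))
brass 384 (np.float64(270.0), np.float64(43.0)) 0.0588 (array([0.5824, 0.2592]), [7.727856636047363, 27.024166107177734], np.float32(88.47128))
brass 316 (np.float64(352.0), np.float64(41.0)) 0.059 (array([0.5812, 0.1954]), [8.173179626464844, 26.99706268310547], np.float32(-89.24893))
brass 568 (np.float64(435.0), np.float64(45.0)) 0.058 (array([0.5755, 0.1317]), [16.290836334228516, 27.938413619995117], np.float32(88.472984))
brass 5122 (np.float64(155.0), np.float64(300.0)) 0.0346 (array([0.3506, 0.394 ]), [84.19894409179688, 108.75914764404297], np.float32(11.692586))
13.65
shift [ 0.01 -0.08 -0.17] turn -0.1 cur -91.5 q6 1.91
```

View pics/w4.png

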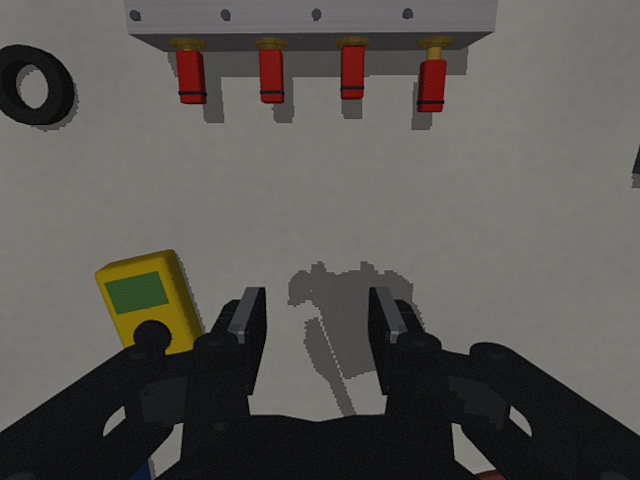

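Wrist view: all four handles lie at (191, 78), (270, 77), (352, 72) and (432, 86), each straight in its sleeve. The meter and tape are at the left, clear of the pull paths. Taking rod_a first.

```bash
python3 -c "
from h import *
go(.545,.1287,.036,-91.4)"
```

```text
shift [ 9.76  9.39 21.24] turn -0.1 cur -91.5 q6 1.91
```

>>> send_rows:
  rows:
    - [4, [4.9, 4.7, 0], 0]
    - [4, [4.9, 4.7, 0], 0]
    - [4, [0, 0, 5], 0]
    - [4, [0, 0, 5], 0]
    - [4, [0, 0, 5], 0]
    - [4, [0, 0, 4], 0]
    - [4, [0, 0, 2.2], 0]
    - [4, [0, 0, 0], 0]
    - [4, [0, 0, 0], 0]

```text
t: 14.78
tool_pos: [0.5389, 0.1367, 0.0375]
tool_rot: [-3.141, 0.041, -0.003]
contact_force: [0.0, 0.5, 1.2]
opening: 0.0403
grip_force: 0.0
```

```bash
python3 -c "
from h import *
go(.545,.1287,.036,-91.4)
im=snap('wrist','w5.png'); o=ctrl.get_obs(); print(o['contact_force'])
for b in blobs(mask(im,'red'),150):
    v,u=np.nonzero(b); print(u.min(),u.max(),v.min(),v.max(),b.sum())"
```

```text
shift [0.63 0.78 0.15] turn -0.1 cur -91.5 q6 1.71
[0.2544 0.482  0.049 ]
119 182 216 300 4286
316 366 234 325 4227
132 182 308 322 689
316 363 334 346 602
```

View pics/w5.png

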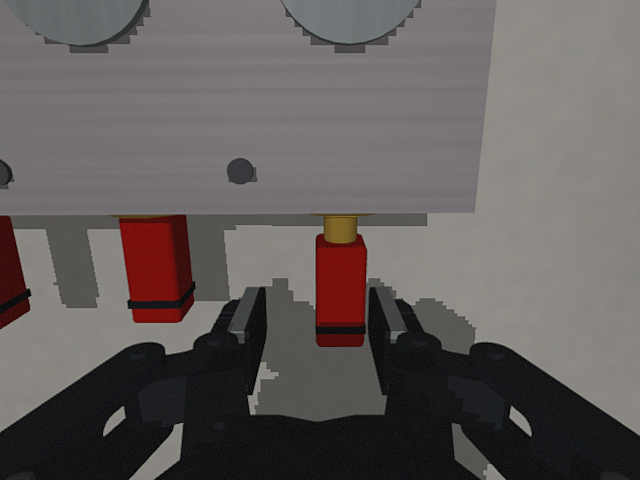

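Close up: the handle spans x 316–366 (centre 341) against a finger centre of 317, so 8 mm to the right, matching the computed remainder. The pads are also still 6 mm short in x.

>>> send_rows:
  rows:
    - [4, [0.6, 0.8, 0], 0]
    - [4, [0, 0, 0], 0]
    - [2.4, [0, 0, 0], 0]
    - [0, [0, 0, 0], 0]
    - [0, [0, 0, 0], 0]
    - [0, [0, 0, 0], 0]
  newtons: 25

```text
t: 15.58
tool_pos: [0.5437, 0.1291, 0.0363]
tool_rot: [3.141, -0.038, 0.0]
contact_force: [-0.5, -0.2, 1.9]
opening: 0.0173
grip_force: 29.4
```

>>> send_rows:
  rows:
    - [0, [0, 0, 0], 0]
    - [0, [-0.5, 0, 0], 0]
    - [0, [-1, 0, 0], 0]
    - [0, [-1.5, 0, 0], 0]
  newtons: 40

```text
t: 16.08
tool_pos: [0.5123, 0.1297, 0.0356]
tool_rot: [3.141, -0.039, -0.002]
contact_force: [-0.1, 0.2, -1.4]
opening: 0.017
grip_force: 43.9
```

>>> send_rows:
  rows:
    - [0, [-1.5, 0, 0], 0]
    - [0, [-1.5, 0, 0], 0]
    - [0, [-1.5, 0, 0], 0]
    - [0, [-1, 0, 0], 0]
    - [0, [0, 0, 0], 0]

```text
t: 16.7
tool_pos: [0.458, 0.1311, 0.036]
tool_rot: [-3.141, 0.038, -0.0]
contact_force: [0.6, -0.2, -1.3]
opening: 0.0167
grip_force: 43.9
```

```bash
python3 -c "
from h import *
im=snap('wrist','w6.png'); slot(-.04,.13)"
```

```text
[ 0.4952 -0.2486]
shift [ 4.59 37.87 -9.37] turn 4.3 cur -91.4 q6 1.72
```

View pics/w6.png

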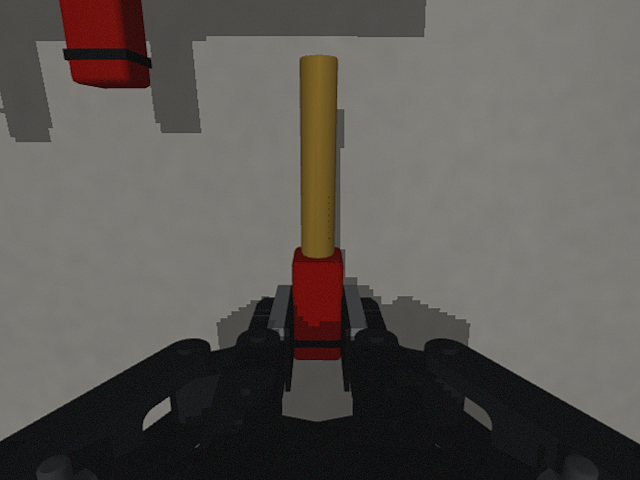

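Rod_a is clear of its sleeve, straight in the grip (tip at (319, 58)). Carrying it to the case.

>>> send_rows:
  rows:
    - [0, [0, 0, -5], 0]
    - [0, [0, 0, -4.4], 0]
    - [0, [0.7, 5.4, 0], 0]
    - [0, [0.7, 5.4, 0], 0]
    - [0, [0.7, 5.4, 0], 0]
    - [0, [0.7, 5.4, 0], 0]
    - [0, [0.6, 5.4, 0], 0]
    - [0, [0.6, 5.4, 0], 0]
    - [0, [0.6, 5.4, 0], 0]
    - [0, [0, 0, 0], 4.3]

```text
t: 18.0
tool_pos: [0.4958, -0.2521, 0.1306]
tool_rot: [3.136, -0.167, 0.002]
contact_force: [-0.1, 1.1, -1.0]
opening: 0.0168
grip_force: 43.8
```

```bash
python3 -c "
from h import *
slot(-.04,.010);o=ctrl.get_obs(); print(o['opening'],o['grip_force'])"
```

```text
[ 0.4952 -0.2486]
shift [-0.11 -0.36 12.06] turn -0.4 cur -96.1 q6 1.07
0.016757508693073707 43.82663190364838
```

>>> send_rows:
  rows:
    - [0, [-0.1, -0.35, 0], 0]
    - [0, [0, 0, 4], 0]
    - [0, [0, 0, 4], 0]
    - [0, [0, 0, 2.4], 0]
    - [0, [0, 0, 1], 0]
    - [0, [0, 0, 0.6], 0]
    - [0, [0, 0, 0], 0]

```text
t: 18.88
tool_pos: [0.4952, -0.2445, 0.0108]
tool_rot: [3.137, -0.156, 0.002]
contact_force: [0.1, -0.5, -0.4]
opening: 0.017
grip_force: 43.8
```

>>> send_rows:
  rows:
    - [0, [0, 0.3, 0.25], 0]
    - [0, [0, 0, 0], 0]
    - [2.6, [0, 0, 0], 0]
    - [2.6, [0, 0, 0], 0]
    - [2.6, [0, 0, -1], 0]
    - [2.6, [0, 0, -4], 0]
    - [2.6, [0, 0, -5], 0]
    - [4, [0, 0, -5], 0]
    - [4, [0, 0, -1], 0]

```text
t: 20.0
tool_pos: [0.4967, -0.2488, 0.1736]
tool_rot: [3.133, -0.156, 0.013]
contact_force: [0.2, 0.2, 0.4]
opening: 0.0404
grip_force: 0.0
```

```bash
python3 -c "
from h import *
go(.54,.194,.17,-91.4)
im=snap('wrist','w7.png')"
```

```text
shift [ -0.09 -44.5    0.16] turn -4.3 cur -95.7 q6 1.07
```

View pics/w7.png

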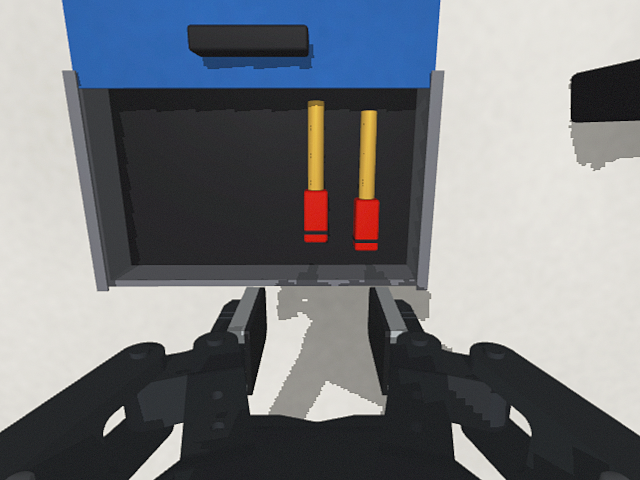

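Two rods lie side by side in the case at (316, 170) and (367, 180). Next, rod_b.

>>> send_rows:
  rows:
    - [4, [0, -5.5, 0], 0]
    - [4, [0, -5.5, 0], 0]
    - [4, [0, -5.5, 0], 0]
    - [4, [0, -5.6, 0], 0]
    - [4, [0, -5.6, 0], 0]
    - [4, [0, -5.6, 0], 0]
    - [4, [0, -5.6, 0], 0]
    - [4, [0, -5.6, 0], -4.3]
    - [4, [0, 0, 0], 0]
    - [4, [0, 0, 0], 0]

```text
t: 21.3
tool_pos: [0.5378, 0.1952, 0.1661]
tool_rot: [3.14, -0.038, -0.004]
contact_force: [-1.2, -0.5, 0.4]
opening: 0.0402
grip_force: 0.0
```

```bash
python3 m3.py w8.png|grep red; python3 -c "
from h import *
go(.557,.194,.037,-91.4)"
```

```text
red 1239 (np.float64(318.0), np.float64(191.0)) z 0.0537 (array([0.5655, 0.1944]), [17.188304901123047, 29.5020809173584], np.float32(-1.3899106))
red 1263 (np.float64(118.0), np.float64(197.0)) z 0.0538 (array([0.5653, 0.325 ]), [17.86885643005371, 31.0720157623291], np.float32(-1.075336))
red 1249 (np.float64(218.0), np.float64(196.0)) z 0.0538 (array([0.5641, 0.2598]), [17.625253677368164, 30.342199325561523], np.float32(-1.3891773))
red 228 (np.float64(318.0), np.float64(223.0)) z 0.0536 (array([0.5446, 0.1949]), [5.484976291656494, 16.035587310791016], np.float32(88.60982))
red 209 (np.float64(221.0), np.float64(227.0)) z 0.0536 (array([0.5434, 0.2602]), [5.515784740447998, 16.98976707458496], np.float32(88.609665))
red 207 (np.float64(122.0), np.float64(228.0)) z 0.0539 (array([0.5444, 0.3256]), [5.5171942710876465, 17.1634578704834], np.float32(88.60988))
shift [ 1.93  0.01 12.93] turn -0.1 cur -91.5 q6 1.81
```

>>> send_rows:
  rows:
    - [4, [1.9, 0, 0], 0]
    - [4, [0, 0, 5], 0]
    - [4, [0, 0, 5], 0]
    - [4, [0, 0, 2.9], 0]
    - [4, [0, 0, 0], 0]
    - [4, [0, 0, 0], 0]

```text
t: 22.1
tool_pos: [0.5588, 0.1943, 0.0401]
tool_rot: [-3.141, 0.041, -0.003]
contact_force: [-0.5, 0.7, 0.1]
opening: 0.0401
grip_force: 0.0
```

```bash
python3 -c "
from h import *
go(.557,.1945,.037,-91.4)"
```

```text
shift [-0.18 -0.01  0.31] turn -0.1 cur -91.5 q6 1.81
```

>>> send_rows:
  rows:
    - [4, [-0.1, 0, 0.25], 0]
    - [2.4, [0, 0, 0], 0]
    - [2.4, [0, 0, 0], 0]
    - [0, [0, 0, 0], 0]
    - [0, [0, 0, 0], 0]
    - [0, [0, 0, 0], 0]
  newtons: 25

```text
t: 22.85
tool_pos: [0.5569, 0.1951, 0.0366]
tool_rot: [-3.141, 0.039, -0.001]
contact_force: [-1.7, -0.7, 4.0]
opening: 0.0172
grip_force: 29.8
```

>>> send_rows:
  rows:
    - [0, [0, 0, 0], 0]
    - [0, [-0.5, 0, 0], 0]
    - [0, [-1, 0, 0], 0]
    - [0, [-1.5, 0, 0], 0]
  newtons: 40

```text
t: 23.35
tool_pos: [0.5262, 0.1957, 0.0362]
tool_rot: [-3.141, 0.039, -0.001]
contact_force: [2.3, 0.5, 3.1]
opening: 0.0169
grip_force: 43.4
```

Forces are low. Pulling on, then lifting.

>>> send_rows:
  rows:
    - [0, [-1.5, 0, 0], 0]
    - [0, [-1.5, 0, 0], 0]
    - [0, [-1.5, 0, 0], 0]
    - [0, [-1, 0, 0], 0]
    - [0, [-0.5, 0, 0], 0]
    - [0, [0, 0, 0], 0]
    - [0, [0, 0, -4], 0]
    - [0, [0, 0, -5.4], 0]
    - [0, [0, 0, 0], 4.2]
    - [0, [0, 0, 0], 0]

```text
t: 24.6
tool_pos: [0.4674, 0.1973, 0.1309]
tool_rot: [-3.137, 0.153, -0.002]
contact_force: [0.5, -0.2, -1.3]
opening: 0.0175
grip_force: 42.9
```

```bash
python3 -c "
from h import *
slot(0,.13,-.034)
im=snap('wrist','w9.png');b=max(blobs(mask(im,'red'),150),key=lambda x:x.sum()); v,u=np.nonzero(b); print(u.min(),u.max(),v.min(),v.max())
o=ctrl.get_obs(); print(o['opening'],o['grip_force'])"
```

```text
[ 0.4972 -0.2086]
shift [ 6.91 40.11  0.08] turn 0.1 cur -95.6 q6 1.92
292 343 250 342
0.016856507552843666 42.91193068027496
```

>>> send_rows:
  rows:
    - [0, [0.9, 5, 0], 0]
    - [0, [0.9, 5, 0], 0]
    - [0, [0.9, 5, 0], 0]
    - [0, [0.9, 5, 0], 0]
    - [0, [0.9, 5, 0], 0]
    - [0, [0.8, 5, 0], 0]
    - [0, [0.8, 5, 0], 0]
    - [0, [0.8, 5, 0], 0]
    - [0, [0, 0, 0], 0]
    - [0, [0, 0, 0], 0]

```text
t: 25.9
tool_pos: [0.4955, -0.207, 0.1288]
tool_rot: [-3.136, 0.154, 0.004]
contact_force: [-0.7, -0.0, -0.5]
opening: 0.0169
grip_force: 43.0
```

```bash
python3 -c "
from h import *
slot(0,.010,-.034);o=ctrl.get_obs(); print(o['opening'],o['grip_force'])"
```

```text
[ 0.4972 -0.2086]
shift [ 0.21  0.17 11.88] turn 0.1 cur -95.6 q6 1.13
0.01688452663276304 42.95653939247131
```

>>> send_rows:
  rows:
    - [0, [0.2, 0.1, 0], 0]
    - [0, [0, 0, 4], 0]
    - [0, [0, 0, 4], 0]
    - [0, [0, 0, 2.4], 0]
    - [0, [0, 0, 1], 0]
    - [0, [0, 0, 0.6], 0]
    - [0, [0, 0, 0], 0]

```text
t: 26.78
tool_pos: [0.4987, -0.2088, 0.0108]
tool_rot: [3.137, -0.153, 0.002]
contact_force: [-0.2, -0.5, -0.4]
opening: 0.017
grip_force: 42.9
```

>>> send_rows:
  rows:
    - [0, [0, 0, 0.25], 0]
    - [0, [0, 0, 0], 0]
    - [2.6, [0, 0, 0], 0]
    - [2.6, [0, 0, 0], 0]
    - [2.6, [0, 0, -1], 0]
    - [2.6, [0, 0, -4], 0]
    - [2.6, [0, 0, -5], 0]
    - [4, [0, 0, -5], 0]
    - [4, [0, 0, -1], 0]
    - [4, [0, 0, 0], 0]

```text
t: 28.02
tool_pos: [0.4985, -0.209, 0.1686]
tool_rot: [3.137, -0.154, 0.003]
contact_force: [-0.4, 0.5, -0.7]
opening: 0.04
grip_force: 0.0
```

```bash
python3 m3.py w10.png|grep red; python3 -c "
from h import *
go(.54,.2600,.17,-91.4)"
```

```text
red 1106 (np.float64(369.0), np.float64(208.0)) z 0.0244 (array([ 0.506 , -0.2478]), [18.226274490356445, 30.909204483032227], np.float32(-5.606638))
red 1045 (np.float64(316.0), np.float64(210.0)) z 0.0244 (array([ 0.5083, -0.209 ]), [17.313385009765625, 30.98880386352539], np.float32(-5.6066523))
red 1189 (np.float64(420.0), np.float64(217.0)) z 0.0242 (array([ 0.4953, -0.2856]), [18.421255111694336, 31.31501579284668], np.float32(-5.6053405))
red 225 (np.float64(368.0), np.float64(235.0)) z 0.025 (array([ 0.4857, -0.2454]), [7.028512001037598, 17.552539825439453], np.float32(84.39398))
red 193 (np.float64(316.0), np.float64(237.0)) z 0.025 (array([ 0.4872, -0.2069]), [5.490635395050049, 17.395496368408203], np.float32(84.39452))
red 218 (np.float64(419.0), np.float64(244.0)) z 0.0251 (array([ 0.4741, -0.2835]), [5.544063568115234, 17.6772403717041], np.float32(84.39469))
shift [ -0.37 -47.04  -0.29] turn -4.2 cur -95.6 q6 1.13
```

Three in, all flat. On to rod_c.

>>> send_rows:
  rows:
    - [4, [0, -5.9, 0], 0]
    - [4, [0, -5.9, 0], 0]
    - [4, [0, -5.9, 0], 0]
    - [4, [0, -5.9, 0], 0]
    - [4, [0, -5.9, 0], 0]
    - [4, [-0.2, -5.9, 0], 0]
    - [4, [0, -5.8, 0], 0]
    - [4, [0, -5.8, 0], -4.2]
    - [4, [0, 0, 0], 0]
    - [4, [0, 0, 0], 0]

```text
t: 29.32
tool_pos: [0.5409, 0.2587, 0.1651]
tool_rot: [3.14, -0.038, -0.006]
contact_force: [-0.0, 0.2, -0.5]
opening: 0.0401
grip_force: 0.0
```

```bash
python3 m3.py w11.png|grep red; python3 -c "
from h import *
go(.556,.26,.037,-91.4)"
```

```text
red 1262 (np.float64(214.0), np.float64(199.0)) z 0.0537 (array([0.5653, 0.3258]), [17.435335159301758, 30.475040435791016], np.float32(-0.91609883))
red 1255 (np.float64(314.0), np.float64(198.0)) z 0.0537 (array([0.5644, 0.2605]), [17.15438461303711, 30.322633743286133], np.float32(-1.3978024))
red 205 (np.float64(216.0), np.float64(230.0)) z 0.0537 (array([0.5443, 0.3261]), [4.829860210418701, 16.956443786621094], np.float32(88.59455))
red 212 (np.float64(314.0), np.float64(230.0)) z 0.0535 (array([0.543 , 0.2608]), [5.521751403808594, 16.71615982055664], np.float32(88.59527))
shift [ 1.51 -0.25 12.86] turn -0.1 cur -91.5 q6 1.92
```

>>> send_rows:
  rows:
    - [4, [1.5, -0.3, 0], 0]
    - [4, [0, 0, 5], 0]
    - [4, [0, 0, 5], 0]
    - [4, [0, 0, 2.6], 0]
    - [4, [0, 0, 0], 0]
    - [4, [0, 0, 0], 0]

```text
t: 30.12
tool_pos: [0.5588, 0.2615, 0.0432]
tool_rot: [-3.141, 0.04, -0.004]
contact_force: [1.2, 0.4, 0.5]
opening: 0.0401
grip_force: 0.0
```

```bash
python3 -c "
from h import *
go(.556,.2604,.037,-91.4)"
```

```text
shift [-0.28  0.12  0.62] turn -0.1 cur -91.5 q6 1.91
```

>>> send_rows:
  rows:
    - [4, [-0.2, 0.1, 0.5], 0]
    - [2.4, [0, 0, 0], 0]
    - [2.4, [0, 0, 0], 0]
    - [0, [0, 0, 0], 0]
    - [0, [0, 0, 0], 0]
    - [0, [0, 0, 0], 0]
  newtons: 25

```text
t: 30.88
tool_pos: [0.5554, 0.261, 0.0371]
tool_rot: [-3.141, 0.039, -0.001]
contact_force: [-0.0, -0.3, 3.4]
opening: 0.0175
grip_force: 29.7
```

>>> send_rows:
  rows:
    - [0, [0, 0, 0], 0]
    - [0, [-0.5, 0, 0], 0]
    - [0, [-1, 0, 0], 0]
    - [0, [-1.5, 0, 0], 0]
  newtons: 40

```text
t: 31.38
tool_pos: [0.5247, 0.2615, 0.0367]
tool_rot: [-3.141, 0.039, -0.001]
contact_force: [1.8, -0.2, 2.3]
opening: 0.0172
grip_force: 43.7
```

>>> send_rows:
  rows:
    - [0, [-1.5, 0, 0], 0]
    - [0, [-1.5, 0, 0], 0]
    - [0, [-1.5, 0, 0], 0]
    - [0, [-1, 0, 0], 0]
    - [0, [-0.5, 0, 0], 0]
    - [0, [0, 0, 0], 0]
    - [0, [0, 0, -4], 0]
    - [0, [0, 0, -5.4], 0]
    - [0, [0, 0, 0], 4.2]
    - [0, [0, 0, 0], 0]

```text
t: 32.62
tool_pos: [0.4659, 0.2631, 0.1314]
tool_rot: [-3.137, 0.153, -0.002]
contact_force: [0.5, 0.0, -1.3]
opening: 0.0169
grip_force: 43.3
```

```bash
python3 -c "
from h import *
slot(.04,.13,-.034)
im=snap('wrist','w12.png');b=max(blobs(mask(im,'red'),150),key=lambda x:x.sum()); v,u=np.nonzero(b); print(u.min(),u.max(),v.min(),v.max())
o=ctrl.get_obs(); print(o['opening'],o['grip_force'])"
```

```text
[ 0.5011 -0.1688]
shift [ 7.71 42.65  0.12] turn 0.1 cur -95.6 q6 2.04
292 342 250 341
0.016963617584306184 43.253599405288696
```

>>> send_rows:
  rows:
    - [0, [1, 5.3, 0], 0]
    - [0, [1, 5.3, 0], 0]
    - [0, [1, 5.3, 0], 0]
    - [0, [1, 5.3, 0], 0]
    - [0, [1, 5.3, 0], 0]
    - [0, [0.9, 5.3, 0], 0]
    - [0, [0.9, 5.4, 0], 0]
    - [0, [0.9, 5.4, 0], 0]
    - [0, [0, 0, 0], 0]
    - [0, [0, 0, 0], 0]

```text
t: 33.92
tool_pos: [0.4994, -0.168, 0.1293]
tool_rot: [-3.136, 0.154, 0.004]
contact_force: [0.3, 0.3, -0.9]
opening: 0.017
grip_force: 43.3
```

```bash
python3 -c "
from h import *
slot(.04,.010,-.034);o=ctrl.get_obs(); print(o['opening'],o['grip_force'])"
```

```text
[ 0.5011 -0.1688]
shift [ 0.21  0.08 11.93] turn 0.1 cur -95.6 q6 1.2
0.01696616314313929 43.285285234451294
```

>>> send_rows:
  rows:
    - [0, [0.1, 0, 0], 0]
    - [0, [0, 0, 4], 0]
    - [0, [0, 0, 4], 0]
    - [0, [0, 0, 2.4], 0]
    - [0, [0, 0, 1], 0]
    - [0, [0, 0, 0.7], 0]
    - [0, [0, 0, 0], 0]

```text
t: 34.8
tool_pos: [0.5016, -0.1684, 0.0101]
tool_rot: [3.138, -0.153, 0.001]
contact_force: [-0.3, 0.7, -0.7]
opening: 0.0168
grip_force: 43.2
```

>>> send_rows:
  rows:
    - [0, [0, 0, 0.2], 0]
    - [0, [0, 0, 0], 0]
    - [2.6, [0, 0, 0], 0]
    - [2.6, [0, 0, 0], 0]
    - [2.6, [0, 0, -1], 0]
    - [2.6, [0, 0, -4], 0]
    - [2.6, [0, 0, -5], 0]
    - [4, [0, 0, -5], 0]
    - [4, [0, 0, -1], 0]
    - [4, [0, 0, 0], 0]

```text
t: 36.05
tool_pos: [0.5015, -0.1687, 0.1686]
tool_rot: [3.137, -0.154, 0.003]
contact_force: [-0.3, -0.1, -0.5]
opening: 0.0404
grip_force: 0.0
```

```bash
python3 m3.py w13.png|grep red; python3 -c "
from h import *
go(.54,.3260,.17,-91.4)"
```

```text
red 1211 (np.float64(423.0), np.float64(207.0)) z 0.0242 (array([ 0.5058, -0.2472]), [18.283058166503906, 30.8751277923584], np.float32(-5.605802))
red 1045 (np.float64(317.0), np.float64(210.0)) z 0.0244 (array([ 0.5113, -0.1687]), [17.315160751342773, 30.991832733154297], np.float32(-5.6051354))
red 1113 (np.float64(370.0), np.float64(208.0)) z 0.0243 (array([ 0.5081, -0.2086]), [18.296804428100586, 31.074493408203125], np.float32(-5.122512))
red 1291 (np.float64(474.0), np.float64(216.0)) z 0.0242 (array([ 0.4954, -0.2833]), [22.390594482421875, 31.268423080444336], np.float32(-5.6034923))
red 219 (np.float64(421.0), np.float64(234.0)) z 0.025 (array([ 0.4848, -0.2451]), [5.467104911804199, 18.053333282470703], np.float32(84.39642))
red 204 (np.float64(369.0), np.float64(236.0)) z 0.0251 (array([ 0.4876, -0.2057]), [5.426098823547363, 19.13749122619629], np.float32(81.82586))
red 193 (np.float64(317.0), np.float64(237.0)) z 0.0251 (array([ 0.4902, -0.1666]), [5.488929748535156, 17.38394546508789], np.float32(84.39644))
red 236 (np.float64(472.0), np.float64(243.0)) z 0.0248 (array([ 0.4744, -0.2832]), [5.467991352081299, 18.137786865234375], np.float32(81.82141))
shift [ -0.92 -49.58  -0.3 ] turn -4.2 cur -95.6 q6 1.2
```

Four in. Last: rod_d.

>>> send_rows:
  rows:
    - [4, [-0.1, -5.5, 0], 0]
    - [4, [-0.1, -5.5, 0], 0]
    - [4, [-0.1, -5.5, 0], 0]
    - [4, [-0.1, -5.5, 0], 0]
    - [4, [-0.1, -5.5, 0], 0]
    - [4, [-0.1, -5.5, 0], 0]
    - [4, [-0.1, -5.5, 0], 0]
    - [4, [-0.1, -5.5, 0], 0]
    - [4, [-0.1, -5.5, 0], -4.2]
    - [4, [0, 0, 0], 0]

```text
t: 37.35
tool_pos: [0.5388, 0.3275, 0.1642]
tool_rot: [3.14, -0.032, -0.007]
contact_force: [-1.0, -0.1, -0.1]
opening: 0.04
grip_force: 0.0
```

>>> send_rows:
  rows:
    - [4, [0, 0, 0], 0]
    - [4, [0, 0, 0], 0]

```text
t: 37.6
tool_pos: [0.5402, 0.3236, 0.1664]
tool_rot: [3.14, -0.041, -0.003]
contact_force: [-0.6, 0.3, 0.1]
opening: 0.0403
grip_force: 0.0
```

```bash
python3 m3.py w14.png|grep red; python3 -c "
from h import *
go(.557,.326,.037,-91.4)"
```

```text
red 1237 (np.float64(312.0), np.float64(196.0)) z 0.0537 (array([0.5654, 0.3267]), [16.871620178222656, 31.108518600463867], np.float32(-1.1756053))
red 216 (np.float64(313.0), np.float64(227.0)) z 0.0536 (array([0.5443, 0.3271]), [5.52208137512207, 16.760150909423828], np.float32(88.50295))
shift [ 1.66 -0.29 12.99] turn -0.1 cur -91.5 q6 2.02
```

>>> send_rows:
  rows:
    - [4, [1.5, -0.4, 0], 0]
    - [4, [0, 0, 5], 0]
    - [4, [0, 0, 5], 0]
    - [4, [0, 0, 2.6], 0]
    - [4, [0, 0, 0], 0]
    - [4, [0, 0, 0], 0]

```text
t: 38.4
tool_pos: [0.5574, 0.3288, 0.0434]
tool_rot: [-3.14, 0.04, -0.004]
contact_force: [0.8, 0.5, 0.8]
opening: 0.0399
grip_force: 0.0
```

```bash
python3 -c "
from h import *
go(.557,.3267,.037,-91.4)"
```

```text
shift [-0.03  0.22  0.64] turn -0.0 cur -91.4 q6 2.01
```

>>> send_rows:
  rows:
    - [4, [0, 0.15, 0.5], 0]
    - [2.4, [0, 0, 0], 0]
    - [2.4, [0, 0, 0], 0]
    - [0, [0, 0, 0], 0]
    - [0, [0, 0, 0], 0]
    - [0, [0, 0, 0], 0]
  newtons: 25

```text
t: 39.15
tool_pos: [0.5558, 0.3272, 0.037]
tool_rot: [-3.141, 0.039, -0.001]
contact_force: [-0.8, -0.5, 3.2]
opening: 0.0172
grip_force: 29.6
```

>>> send_rows:
  rows:
    - [0, [0, 0, 0], 0]
    - [0, [-0.5, 0, 0], 0]
    - [0, [-1, 0, 0], 0]
    - [0, [-1.5, 0, 0], 0]
  newtons: 40

```text
t: 39.65
tool_pos: [0.5251, 0.3278, 0.0367]
tool_rot: [-3.141, 0.039, -0.001]
contact_force: [1.7, 0.2, 2.2]
opening: 0.0168
grip_force: 43.7
```

>>> send_rows:
  rows:
    - [0, [-1.5, 0, 0], 0]
    - [0, [-1.5, 0, 0], 0]
    - [0, [-1.5, 0, 0], 0]
    - [0, [-1, 0, 0], 0]
    - [0, [-0.5, 0, 0], 0]
    - [0, [0, 0, 0], 0]
    - [0, [0, 0, -4], 0]
    - [0, [0, 0, -5.4], 0]
    - [0, [0, 0, 0], 4.2]
    - [0, [0, 0, 0], 0]

```text
t: 40.9
tool_pos: [0.4664, 0.3294, 0.1315]
tool_rot: [-3.137, 0.153, -0.002]
contact_force: [-0.4, 0.4, -0.2]
opening: 0.0169
grip_force: 43.3
```

```bash
python3 -c "
from h import *
slot(.08,.13,-.034)
im=snap('wrist','w15.png');b=max(blobs(mask(im,'red'),150),key=lambda x:x.sum()); v,u=np.nonzero(b); print(u.min(),u.max(),v.min(),v.max())
o=ctrl.get_obs(); print(o['opening'],o['grip_force'])"
```

```text
[ 0.5051 -0.129 ]
shift [ 8.32 45.25  0.12] turn 0.1 cur -95.6 q6 2.15
292 343 248 340
0.016997311488523795 43.26022267341614
```

>>> send_rows:
  rows:
    - [0, [1, 5.6, 0], 0]
    - [0, [1, 5.6, 0], 0]
    - [0, [1, 5.6, 0], 0]
    - [0, [1, 5.6, 0], 0]
    - [0, [1, 5.7, 0], 0]
    - [0, [1.1, 5.7, 0], 0]
    - [0, [1.1, 5.7, 0], 0]
    - [0, [1.1, 5.7, 0], 0]
    - [0, [0, 0, 0], 0]
    - [0, [0, 0, 0], 0]

```text
t: 42.2
tool_pos: [0.5033, -0.1283, 0.1293]
tool_rot: [-3.137, 0.154, 0.004]
contact_force: [-0.9, -0.2, -1.0]
opening: 0.0169
grip_force: 43.3
```

```bash
python3 -c "
from h import *
slot(.08,.010,-.034);o=ctrl.get_obs(); print(o['opening'],o['grip_force'])"
```

```text
[ 0.5051 -0.129 ]
shift [ 0.21  0.07 11.93] turn 0.1 cur -95.6 q6 1.28
0.0169184449212242 43.307241797447205
```

>>> send_rows:
  rows:
    - [0, [0.1, 0, 0], 0]
    - [0, [0, 0, 4], 0]
    - [0, [0, 0, 4], 0]
    - [0, [0, 0, 2.4], 0]
    - [0, [0, 0, 1], 0]
    - [0, [0, 0, 0.7], 0]
    - [0, [0, 0, 0], 0]

```text
t: 43.08
tool_pos: [0.5055, -0.1286, 0.0101]
tool_rot: [3.138, -0.153, 0.001]
contact_force: [-0.1, -0.4, -0.3]
opening: 0.0167
grip_force: 43.3
```

>>> send_rows:
  rows:
    - [0, [0, 0, 0.2], 0]
    - [0, [0, 0, 0], 0]
    - [2.6, [0, 0, 0], 0]
    - [2.6, [0, 0, 0], 0]
    - [2.6, [0, 0, -1], 0]
    - [2.6, [0, 0, -4], 0]
    - [2.6, [0, 0, -5], 0]
    - [4, [0, 0, -5], 0]
    - [4, [0, 0, -4], 0]
    - [4, [0, 0, 0], 0]

```text
t: 44.32
tool_pos: [0.5075, -0.1297, 0.2033]
tool_rot: [3.135, -0.154, 0.014]
contact_force: [0.1, 0.4, 1.1]
opening: 0.0401
grip_force: 0.0
```

```bash
python3 -c "
from h import *
snap('wrist','w16.png'); go(.6195,-.2197,.20,-5.7)"
```

```text
shift [12.17  7.9   0.1 ] turn -89.9 cur -95.6 q6 1.28
```

View pics/w16.png

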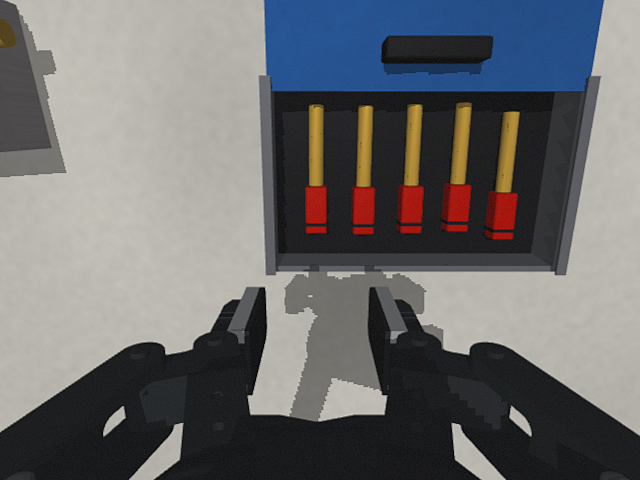

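All five rods lie flat inside the case at x = 316–510, y = 105–240; the rib is at (437, 50). Now closing the cover.

>>> send_rows:
  rows:
    - [4, [4, 2.6, 0], 0]
    - [4, [4, 2.6, 0], 0]
    - [4, [4.1, 2.7, 0], 0]
    - [4, [0, 0, 0], -10]
    - [4, [0, 0, 0], -10]
    - [4, [0, 0, 0], -10]
    - [4, [0, 0, 0], -10]
    - [4, [0, 0, 0], -10]
    - [4, [0, 0, 0], -10]
    - [4, [0, 0, 0], -10]

```text
t: 45.62
tool_pos: [0.6166, -0.2187, 0.1951]
tool_rot: [-2.651, -1.68, 0.003]
contact_force: [0.3, -0.5, 0.9]
opening: 0.0399
grip_force: 0.0
```

>>> send_rows:
  rows:
    - [4, [0, 0, 0], -10]
    - [4, [0, 0, 0], -10]
    - [4, [0, 0, 0], 0]
    - [4, [0, 0, 0], 0]

```text
t: 46.12
tool_pos: [0.6172, -0.219, 0.1964]
tool_rot: [-2.329, -2.106, 0.001]
contact_force: [-0.2, -0.2, -0.3]
opening: 0.0398
grip_force: 0.0
```

```bash
python3 -c "
from h import *
go(.6197,-.2197,.052,-5.7)
im=snap('wrist'); P=pts(im); m=(im['frame'].max(2)<45)&(P[...,2]>.06)&(P[...,2]<.07)
for b in blobs(m,200):
    q=np.array([ray(im,a,c,.068) for c,a in np.argwhere(b)]); print(b.sum(),rect(q))"
```

```text
shift [-0.06  0.28 14.44] turn -0.1 cur -5.8 q6 -0.35
585 (array([ 0.6195, -0.2222]), [12.80947208404541, 62.64567565917969], np.float32(84.059296))
```

>>> send_rows:
  rows:
    - [4, [0, 0.25, 0], 0]
    - [4, [0, 0, 5], 0]
    - [4, [0, 0, 5], 0]
    - [4, [0, 0, 3], 0]
    - [4, [0, 0, 1.3], 0]
    - [4, [0, 0, 0], 0]
    - [0, [0, 0, 0], 0]
    - [0, [0, 0, 0], 0]
    - [0, [0, 0, 0], 0]
  newtons: 40

```text
t: 47.3
tool_pos: [0.6197, -0.2199, 0.0571]
tool_rot: [-2.327, -2.11, 0.003]
contact_force: [-7.3, 0.6, 6.5]
opening: 0.013
grip_force: 41.6
```

>>> send_rows:
  rows:
    - [0, [0, -1, 0], 0]
    - [0, [0, -2.5, 0], 0]
    - [0, [0, -2.5, 0], 0]
    - [0, [0, -2.5, 0], 0]
    - [0, [0, -2.5, 0], 0]
    - [0, [0, -1.5, 0], 0]
    - [0, [0, -0.8, 0], 0]
    - [0, [0, -0.4, 0], 0]
    - [0, [0, -0.2, 0], 0]
    - [0, [0, 0, 0], 0]

```text
t: 48.55
tool_pos: [0.4833, -0.2065, 0.0571]
tool_rot: [2.325, 2.107, 0.003]
contact_force: [-0.1, 1.8, 8.3]
opening: 0.0128
grip_force: 41.7
```

>>> send_rows:
  rows:
    - [0, [0, -0.2, 0], 0]
    - [0, [0, -0.1, 0], 0]
    - [0, [0, 0, 0], 0]

```text
t: 48.92
tool_pos: [0.4805, -0.2062, 0.0571]
tool_rot: [2.325, 2.107, 0.003]
contact_force: [0.7, 0.9, 7.3]
opening: 0.0129
grip_force: 41.7
```

>>> send_rows:
  rows:
    - [0, [0, -0.15, 0], 0]
    - [0, [0, 0, 0], 0]

```text
t: 49.18
tool_pos: [0.4803, -0.2062, 0.0571]
tool_rot: [2.323, 2.105, 0.007]
contact_force: [6.6, 1.2, 4.6]
opening: 0.0127
grip_force: 41.2
```

Shut against the stop. Releasing and retreating.

>>> send_rows:
  rows:
    - [4, [0, 0.1, 0], 0]
    - [4, [0, 0, 0], 0]
    - [4, [0, 0, -5], 0]
    - [4, [0, 0, -5], 0]
    - [4, [0, 0, -5], 0]
    - [4, [0, 0, -5], 0]
    - [4, [0, -5, 0], 0]
    - [4, [0, -2, 0], 0]
    - [4, [0, 0, 0], 0]

```text
t: 50.3
tool_pos: [0.4078, -0.1986, 0.2543]
tool_rot: [2.329, 2.109, -0.0]
contact_force: [0.5, -0.3, 0.5]
opening: 0.0401
grip_force: 0.0
```

```bash
python3 -c "
from h import *
snap('wrist','w17.png'); im=snap('scene','s17.png')"
```

```text
(no output)
```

View pics/w17.png

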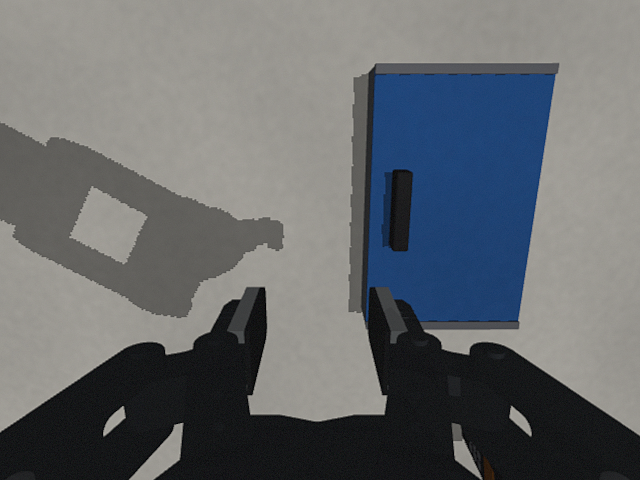

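View pics/s17.png

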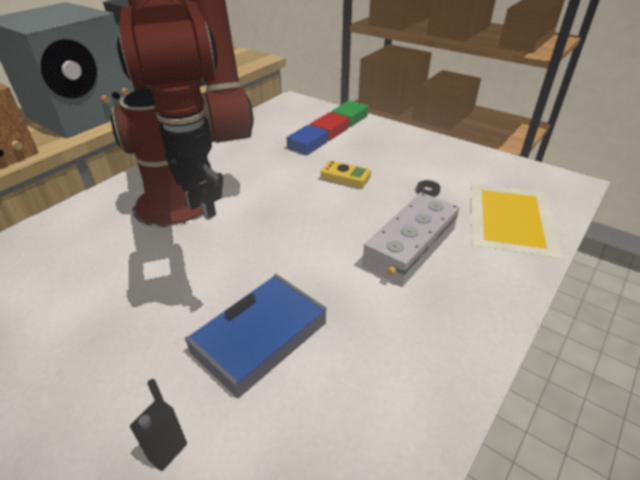

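The cover is fully shut (rib at (400, 210) in the wrist view). The filter is empty, and the meter, handset and tape are where they were.

```bash
python3 -c "
from station import ctrl
print(ctrl.finish_job())"
```

```text
the job is handed in; nothing more can be done
None
```

All five rods (the four from the filter and the loose one) are lying in the case, its cover is fully shut, the meter, handset and tape were left untouched, and the job is handed in.

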